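# Hang the drained beaker on its drying peg

## Task

The small glass beaker has drained lying on its side in the sloping wire cradle. Pick it up, turn it mouth down and lower it over the slim drying peg, not the stout one, until its rim rests on the ribs at the peg's foot; set it down with the gripper rather than dropping it, then let go.

Things in the scene. Friction and masses are not known exactly. Their poses are not given: they have to be found in the camera images.
- glass_beaker: Small clear hollow glass beaker, 60 g: 40 mm wide at the base, 44 at the rim (47 at the lip), 56 tall; inside 36 mm wide or more, 48 deep. Origin: centre of the base's underside; +z along its axis to the open mouth. Starts loose on its side in the cradle, mouth to the robot's left (within 35 deg) and 20 deg below level, axis 40 to 60 mm up. Grip 42 mm across, 25 mm from the base.
- beaker_mouth (a point): Centre of the beaker's open mouth, in the rim's plane, on the axis 56 mm from the base. If the tool leans 35 deg as it grips across the beaker, pointing down and towards the mouth's side, a 70 deg turn about the line between the fingers brings the mouth straight down and leaves the tool leaning 35 deg the other way.
- cradle: Fixed drain cradle: white plate 105 x 62 x 8 mm, two steel wire rails 24 mm apart, sloping 23 deg down to its +x, where upturned stops 15 mm high hold the rim. It lies wholly under the beaker or beyond its rim: the beaker's sides are free and it lifts straight up. Origin: centre of the plate's underside, on the bench; +z up.
- slim_peg_seat (a point): On the axis of the slim white drying peg (16 mm thick, fixed, tip 58 mm above the bench), level with the tops of the two crossed ribs on its round foot (76 mm wide), 18 mm above the bench: the rim is to rest there, 40 mm below the tip. +z up. The stout stand to its left or right is alike but its peg is 46 mm thick, too thick for the beaker.
There are look-alikes about, which are no part of the job. What is shaped like the part that bears slim_peg_seat but black is not meant.

How it is judged:
By the outcome, as a careful person would: the job done as asked, in the order asked, and still so for the second after the job is handed in, with the robot touching nothing.
It also fails if it takes over 48 s, if anything falls off the work surface, if the arm or the gripper's body presses on something with over 40 N, if the wrist force passes 120 N, or if a joint passes its speed limit or range.

## Robot

A 6-joint arm with a two-finger parallel gripper is mounted at the origin on a cart in front of the work surface, level with it; the furniture and walls round the work are solid. World frame = base frame: x ahead of the robot, y to its left, z up, the work surface at z = 0. Lengths are in mm, angles in rad, forces in N, time in s.
With the tool pointing down it reaches from about 350 to 850 mm from the base axis. Payload 8.1 kg.
Tool frame: the origin (TCP) lies midway between the tips of the shut fingers; the grasp point (between the pads) lies 19 mm behind it (robot.grasp_offset is the z of the grasp point in the tool frame, in mm); z points along the fingers, y is the line along which they close (so a half turn about z gives the same grasp; the last joint's range is limited). The gripper opens to 93 mm and grips with 3 to 60 N. Pads are 15 mm wide; open, the fingers measure 128 mm over their backs; the gripper's body (75 mm by 188 mm) begins 65 mm behind the grasp point.
Start: joints at [1.157, 0.13, 1.488, -0, 1.523, -0.085], TCP at [193.723, 567.87, 218.635] pointing down, gripper open.
Joint ranges: [-2.96, 2.96], [-0.89, 2.26], [0.02, 2.5], [-1.34, 4.48], [0, 2.73], [-2.66, 2.66]. Speed limits (rad/s): [2.39, 2.39, 2.79, 3.14, 3.14, 3.14].

## Interface

Orientations are given as a rotation vector (axis times angle).
In Python, from workcell import robot gives the robot as it stands.
- The arm moves only by the tool send_rows, never from a script. Its argument "rows" is a list of rows, each an object of numbers: "fingers": the finger opening in cm, from 0 to 9.3; "tx", "ty", "tz": the shift along the world's x, y, z in cm; "spin": the turn about the world's z in units of 5 degrees (1.0 is 5 degrees). A call has 1 to 10 rows; each row is the pose to reach, as a shift and turn from the pose commanded when the call began; what a row does not reach only later rows make up. A row lasts 1/8 s, in which the tool goes at most 62.5 mm and 10.7 degrees, less where a joint would pass 70% of its speed; a pose out of reach is approached as far as the arm can. A call with a gripper value outside its range is refused whole. The fingers move at their own pace and stop on an object; "squeeze" is the grip in N (left out, the last holds). Time passes only in rows, so rows that repeat a pose let the fingers close. It gives the time, the measured TCP pose, the force, the opening and the grip force at its end, in the units of the state.
- robot.get_state(): the state, without advancing time (a new reading comes with each control period).
- robot.camera(name): name is "scene" or "top"; returns a dict with "pixels" (480x640x3 uint8, blue, green, red), "fov_y" (degrees; the focal length in pixels is half the picture's height over the tangent of half this angle, whatever the lens; pixels are square), "cx", "cy" (the principal point, pixels), "rvec" (rotation vector, rad) and "tvec" (3), from world to camera coordinates, as OpenCV has them. Camera axes: x right, y down, z forward; pixel columns grow to the right and rows downward; lengths in mm; the calibration is good to about 2 mm. A picture is of the moment at which its call begins. There is no depth.
- robot.sign_off(): hands the job in; it is judged then, once.
The state is a dict: "t": time; "joints": joint angles; "joint_velocities": joint speeds; "effort": joint torques, N m; "position": TCP position; "tcp_rot": TCP orientation; "force": force on the tool from outside, world axes, zero at the start; "ft_torque": the same for the moment, N m; "gripper_width": opening from 0.0 (shut) to 1.0 (fully open); "grip_force": force on a finger pad.
Only numpy, scipy, OpenCV 4.12 (cv2) and the standard library are available. Lean on these libraries where they do the work, as an engineer would, in place of code of your own. Each camera call takes 0.05 s, during which the arm holds its last target. There are 200 camera calls.

## Working session

There is one attempt and no reset: what is moved stays moved. The work goes in short steps, Python scripts to look and compute and a tool call to move; the robot and the scene stay as the last step left them, time stands still between calls to the robot, and variables do not carry over. Pictures are saved under pics/ and viewed, at most 10 in all, crops included, and the job is handed in when it is done.

Besides the shell and the picture viewer there is one more tool, called as a command line: name --argument value ..., lists and objects as JSON in quotes. send_rows: Moves the arm, as the interface text tells. Its arguments: {"type":"object","properties":{"rows":{"type":"array","items":{"type":"object","properties":{"fingers":{"type":"number"},"tx":{"type":"number"},"ty":{"type":"number"},"tz":{"type":"number"},"spin":{"type":"number"}}}},"squeeze":{"type":"number"}},"required":["rows"]}

```bash
mkdir -p pics; ls; cat > h.py <<'E'
import numpy as np, cv2
from workcell import robot
def cam(n):
    c=robot.camera(n); f=240/np.tan(np.radians(c['fov_y']/2))
    K=np.array([[f,0,c['cx']],[0,f,c['cy']],[0,0,1.]]); R=cv2.Rodrigues(np.array(c['rvec'],float))[0]; t=np.array(c['tvec'],float)
    return c['pixels'],K,R,t
def ray(C,u,v):
    _,K,R,t=C; d=R.T@np.linalg.inv(K)@[u,v,1.]; return -R.T@t,d/np.linalg.norm(d)
def onplane(C,u,v,z):
    o,d=ray(C,u,v); return o+d*(z-o[2])/d[2]
def cross(C1,p1,C2,p2):
    o1,d1=ray(C1,*p1);o2,d2=ray(C2,*p2)
    s=np.linalg.lstsq(np.c_[d1,-d2],o2-o1,rcond=None)[0]; a=o1+s[0]*d1;b=o2+s[1]*d2
    return (a+b)/2,np.linalg.norm(a-b)
def proj(C,P):
    _,K,R,t=C; q=K@(R@np.array(P,float)+t); return q[:2]/q[2]
E
python3 - <<'E'
from h import *
for n in('scene','top'):
    C=cam(n); cv2.imwrite(f'pics/{n}0.png',C[0]); print(n,(-C[2].T@C[3]).round(),C[2][2].round(2),C[1][0,0])
s=robot.get_state(); print(s); print([a for a in dir(robot) if a[0]!='_'])
E
```

```text
pics
scene [ -80. -586.  723.] [ 0.6   0.5  -0.63] 502.23858070827515
top [ 394. -114. 1275.] [ 0.12  0.   -0.99] 522.6887057693729
{'t': 0.1, 'joints': array([ 1.15665269e+00,  1.31076342e-01,  1.48915674e+00, -1.92817650e-05,
        1.52297716e+00, -8.54026417e-02]), 'joint_velocities': array([-0.00199179, -0.00191656, -0.00187686, -0.00024428, -0.0005738 ,
       -0.0007391 ]), 'effort': array([ 9.25627319e-04, -5.61339605e+01, -4.93094516e+01,  7.70291314e-02,
        2.90000334e-02, -9.94115817e-05]), 'position': array([193.49668145, 567.41544994, 217.70537542]), 'tcp_rot': array([-5.13999055e-01, -3.09887212e+00,  2.46923193e-03]), 'force': array([-0.65262476, -0.80776777, -0.28240226]), 'ft_torque': array([ 0.01386447,  0.01868484, -0.00261398]), 'grip_force': 0.0, 'gripper_width': 1.0029173252747834}
['Unreachable', 'camera', 'get_state', 'grasp_offset', 'sign_off']
```

View pics/scene0.png

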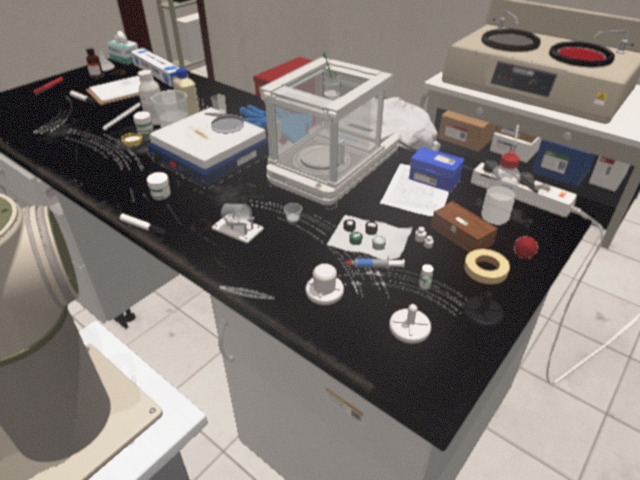

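View pics/top0.png

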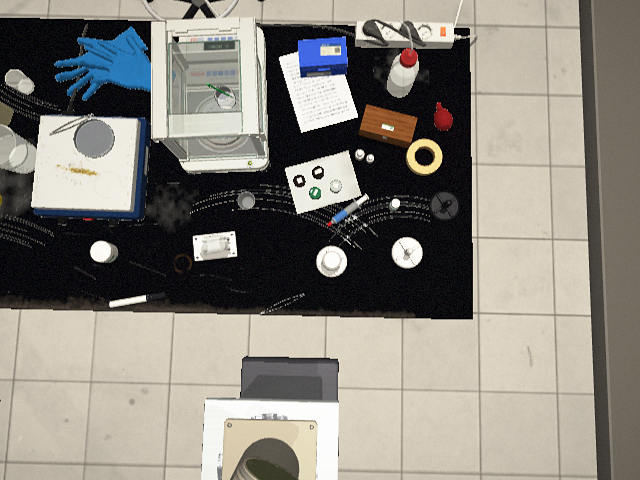

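Scene picture: the tipped beaker lies in its cradle at about (237,218) and the slim white peg is at (410,322). The stout one is at (324,283), the black look-alike at (485,305) and an upright beaker look-alike at (292,212). In the top picture these are at (214,246), (407,252), (332,261), (444,206) and (246,200). I choose the cradle beaker and the slim white peg, and check both in one close crop.

```bash
python3 - <<'E'
from h import *
T=cam('top');S=cam('scene')
def crop(C,u,v,w=36,k=10,h=28): 
    a=C[0][v-h:v+h,u-w:u+w]; return cv2.resize(a,None,fx=k,fy=k,interpolation=cv2.INTER_CUBIC)
k=5.5
im=np.vstack([np.hstack([crop(T,214,246,k=k),crop(S,237,222,k=k)]),np.hstack([crop(T,407,252,k=k),crop(S,410,320,k=k)])])
cv2.imwrite('pics/c1.png',im); print(im.shape)
for n,a,b in(('peg',(407,252),(410,310)),('beaker',(214,246),(237,215)),('stout',(332,261),(324,275))):
    print(n,[x.round(1) if n else 0 for x in cross(T,a,S,b)], onplane(T,*a,18).round())
# white masks
hsv=cv2.cvtColor(T[0],cv2.COLOR_BGR2HSV); m=cv2.inRange(hsv,(0,0,110),(180,70,255))
for c in cv2.findContours(m,0,2)[0]:
    x,y,w,h=cv2.boundingRect(c)
    if 150<x<440 and 220<y<280 and w*h>150: print((x,y,w,h),[np.round(q,1) for q in cv2.minAreaRect(c)],[np.round(q,1) for q in cv2.minEnclosingCircle(c)])
s=robot.get_state();print(cv2.Rodrigues(s['tcp_rot'])[0].round(3))
E
```

```text
(616, 792, 3)
peg [array([ 506.5, -314.3,   47.3]), np.float64(2.4)] [ 508. -318.   18.]
beaker [array([510.2, 141. ,  48.9]), np.float64(2.2)] [512. 148.  18.]
stout [array([ 480.4, -137. ,   48.8]), np.float64(0.0)] [ 483. -138.   18.]
(316, 246, 31, 31) [array([331., 261.]), array([30., 30.]), np.float64(90.0)] [array([331.2, 260.8]), np.float64(15.7)]
(392, 237, 31, 31) [array([407., 252.]), array([30., 30.]), np.float64(90.0)] [array([406.8, 252.2]), np.float64(15.7)]
(193, 231, 44, 30) [array([214.4, 245.7]), array([25.7, 43.3]), np.float64(83.7)] [array([214.5, 245.5]), np.float64(24.3)]
[[-0.946  0.323 -0.   ]
 [ 0.323  0.946 -0.001]
 [ 0.    -0.001 -1.   ]]
```

View pics/c1.png

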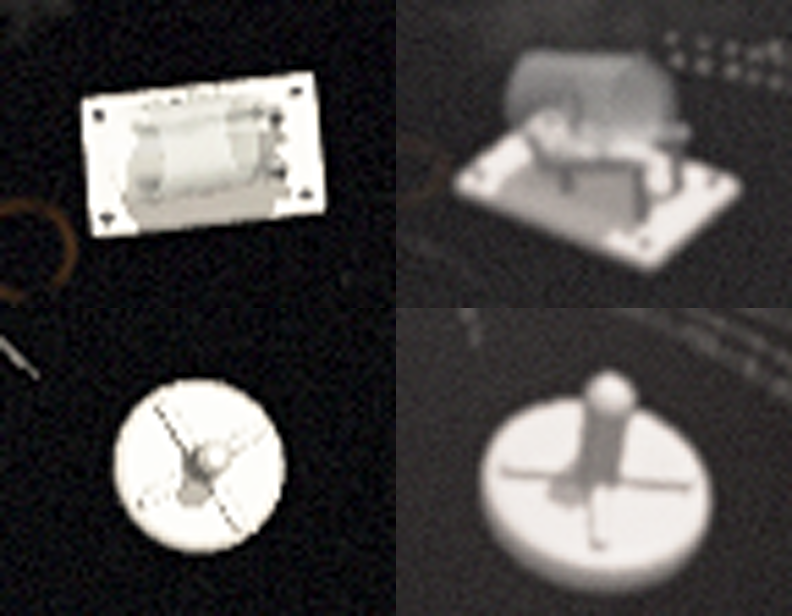

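Crop: in the top view the beaker lies rim to the left (about px 201.6) with its base at about 225.6, along the plate (heading about 6° off +y). The slim peg's tip is at about (409.4,251.1) in top and (412.9,306.9) in scene. The choice is confirmed.

```bash
python3 - <<'E'
from h import *
T=cam('top');S=cam('scene')
tl,tr,br,bl=[onplane(T,178+x/5.5-.4,218+y/5.5-.4,8) for x,y in((82,98),(313,72),(327,212),(92,238))]
c=(tl+tr+br+bl)/4; ax=(tl+bl-tr-br)/2; L=np.hypot(*ax[:2]); print('plate',c.round(1),L,np.linalg.norm(tl-bl),np.degrees(np.arctan2(ax[1],ax[0])))
print('peg tip',cross(T,(409.0,250.7),S,(412.5,306.5)),'foot',onplane(T,406.8,252.2,14))
print('beaker c',cross(T,(213.1,244.9),S,(236.2,213.2)))
b,_=cross(T,(213.1,244.9),S,(236.2,213.2)); h=ax/L; d=h*np.cos(np.radians(20))-[0,0,np.sin(np.radians(20))];n=h*np.sin(np.radians(20))+[0,0,np.cos(np.radians(20))]
for nm,P in(('rimtop',b+28*d+23*n),('rimbot',b+28*d-23*n),('basetop',b-28*d+20*n),('basebot',b-28*d-20*n)):
    q=(proj(T,P)-[178,218]+.4)*5.5; r=(proj(S,P)-[201,194]+.4)*5.5+[396,0]; print(nm,P.round(),q.round(),r.round())
E
```

```text
plate [513.9 148.8   8. ] 103.52107950262823 62.52791451749376 97.7375750725023
peg tip (array([ 508.69463624, -317.24383171,   56.66243072]), np.float64(1.9576442714218214)) foot [ 508.35238213 -318.21172031   14.        ]
beaker c (array([511.68678495, 143.24528834,  52.14394564]), np.float64(0.24087630612907723))
rimtop [507. 177.  64.] [109. 156.] [524.  59.]
rimbot [509. 162.  21.] [168. 162.] [565. 154.]
basetop [514. 124.  81.] [228. 138.] [622.  66.]
basebot [516. 110.  43.] [277. 144.] [658. 151.]
```

send_rows --rows '[{"spin":-2,"tx":2,"ty":-2},{"spin":-4,"tx":6,"ty":-7},{"spin":-6,"tx":11,"ty":-14},{"spin":-8,"tx":17,"ty":-21},{"spin":-10,"tx":22,"ty":-28},{"spin":-12,"tx":27,"ty":-35},{"spin":-13,"tx":31,"ty":-40},{"spin":-13,"tx":31.7,"ty":-42.5},{"spin":-13,"tx":31.7,"ty":-42.5}]'

```text
$.rows[0]: bad value
```

send_rows --rows '[{"fingers":9.3,"spin":-2,"tx":2,"ty":-2,"tz":0},{"fingers":9.3,"spin":-4,"tx":6,"ty":-7,"tz":0},{"fingers":9.3,"spin":-6,"tx":11,"ty":-13,"tz":0},{"fingers":9.3,"spin":-8,"tx":16,"ty":-19,"tz":0},{"fingers":9.3,"spin":-10,"tx":20,"ty":-25,"tz":0},{"fingers":9.3,"spin":-12,"tx":25,"ty":-31,"tz":0},{"fingers":9.3,"spin":-12.7,"tx":29,"ty":-37,"tz":-2},{"fingers":9.3,"spin":-12.7,"tx":31.8,"ty":-42.4,"tz":-5},{"fingers":9.3,"spin":-12.7,"tx":31.8,"ty":-42.4,"tz":-8},{"fingers":9.3,"spin":-12.7,"tx":31.8,"ty":-42.4,"tz":-8}]' --squeeze 6

```text
t: 1.55
position: [511.4, 141.2, 136.2]
tcp_rot: [-2.07, -2.36, 0.004]
force: [-0.6, 0.6, 0.6]
gripper_width: 1.002
grip_force: 0.0
```

send_rows --rows '[{"fingers":9.3,"spin":0,"tx":0,"ty":0,"tz":-3},{"fingers":9.3,"spin":0,"tx":0,"ty":0,"tz":-6},{"fingers":9.3,"spin":0,"tx":0,"ty":0,"tz":-8},{"fingers":9.3,"spin":0,"tx":0,"ty":0,"tz":-10},{"fingers":9.3,"spin":0,"tx":0,"ty":0,"tz":-10.2},{"fingers":9.3,"spin":0,"tx":0,"ty":0,"tz":-10.2}]'

```text
t: 2.3
position: [512.0, 144.5, 37.4]
tcp_rot: [2.067, 2.365, 0.001]
force: [0.2, 0.2, 0.6]
gripper_width: 1.004
grip_force: 0.0
```

```bash
cat >> h.py <<'E'
def snap(n,u,v,w,h,k,name):
    C=cam(n); cv2.imwrite(f'pics/{name}.png',cv2.resize(C[0][v-h:v+h,u-w:u+w],None,fx=k,fy=k,interpolation=cv2.INTER_CUBIC)); return C
E
python3 - <<'E'
from h import *
S=snap('scene',237,205,50,37,8,'c2'); P=robot.get_state()['position']; print(P,proj(S,P))
E
```

```text
[512.44971512 144.3744789   37.81483401] [236.72926708 217.93076826]
```

View pics/c2.png

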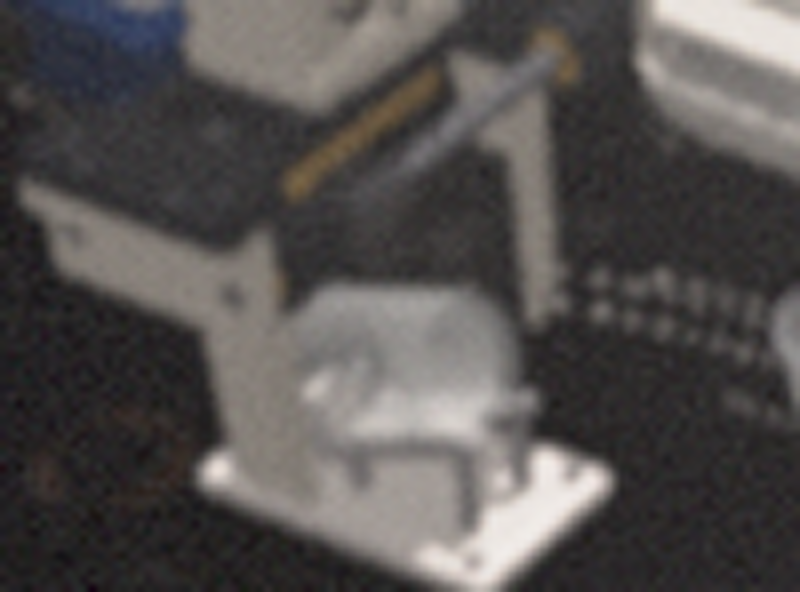

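The fingers straddle the beaker: near finger at (260,430), far finger at (540,320), beaker centre at about (410,370). I shift 3 mm towards the base, then close.

send_rows --rows '[{"fingers":9.3,"spin":0,"tx":0,"ty":-0.3,"tz":-0.3},{"fingers":7,"spin":0,"tx":0,"ty":-0.3,"tz":-0.3},{"fingers":5,"spin":0,"tx":0,"ty":-0.3,"tz":-0.3},{"fingers":4,"spin":0,"tx":0,"ty":-0.3,"tz":-0.3},{"fingers":3.5,"spin":0,"tx":0,"ty":-0.3,"tz":-0.3},{"fingers":3.5,"spin":0,"tx":0,"ty":-0.3,"tz":-0.3},{"fingers":3.5,"spin":0,"tx":0,"ty":-0.3,"tz":-0.3},{"fingers":3.5,"spin":0,"tx":0,"ty":-0.3,"tz":-0.3}]' --squeeze 6

```text
t: 3.35
position: [512.6, 141.1, 34.3]
tcp_rot: [2.067, 2.364, 0.002]
force: [2.7, 1.7, 2.4]
gripper_width: 0.455
grip_force: 6.0
```

send_rows --rows '[{"fingers":3.5,"spin":0,"tx":-0.04,"ty":0.3,"tz":0.1},{"fingers":3.5,"spin":0,"tx":-0.09,"ty":0.7,"tz":0.3},{"fingers":3.5,"spin":0,"tx":-0.14,"ty":1.1,"tz":0.42},{"fingers":3.5,"spin":0,"tx":-0.2,"ty":1.5,"tz":0.52},{"fingers":3.5,"spin":0,"tx":-0.25,"ty":1.9,"tz":0.56},{"fingers":3.5,"spin":0,"tx":-0.3,"ty":2.3,"tz":0.58},{"fingers":3.5,"spin":0,"tx":-0.34,"ty":2.6,"tz":0.55},{"fingers":3.5,"spin":0,"tx":-0.34,"ty":2.6,"tz":0.55}]'

```text
t: 4.35
position: [508.5, 167.3, 39.2]
tcp_rot: [2.068, 2.365, 0.001]
force: [3.1, 0.6, -1.0]
gripper_width: 0.457
grip_force: 5.9
```

```bash
python3 - <<'E'
from h import *
S=snap('scene',237,205,50,37,8,'c3'); P=robot.get_state()['position']; print(P,proj(S,P))
E
```

```text
[508.50690159 167.19282968  39.16696932] [228.537616   214.54559713]
```

View pics/c3.png

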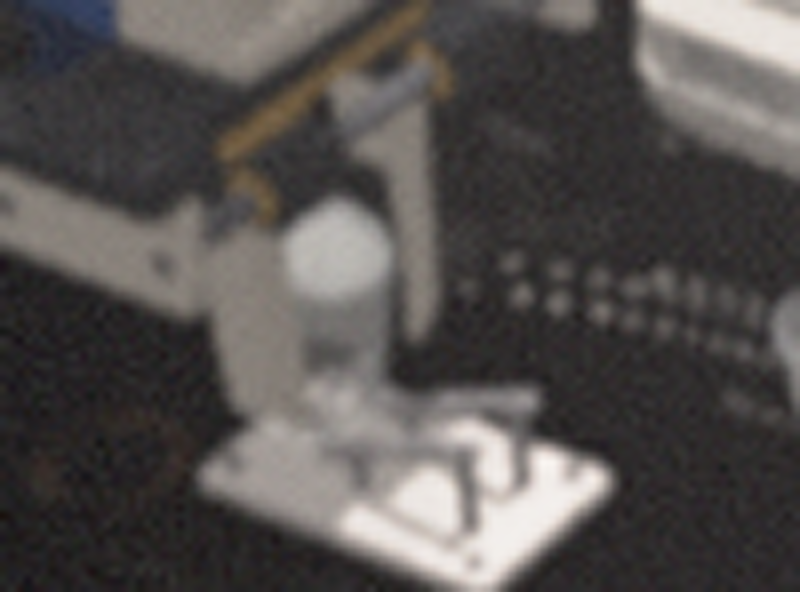

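The base now faces the camera, bright at (338,248): the beaker is turning about the stop as intended. I carry on along the arc.

send_rows --rows '[{"fingers":3.5,"spin":0,"tx":-0.05,"ty":0.4,"tz":-0.05},{"fingers":3.5,"spin":0,"tx":-0.11,"ty":0.8,"tz":-0.15},{"fingers":3.5,"spin":0,"tx":-0.16,"ty":1.2,"tz":-0.3},{"fingers":3.5,"spin":0,"tx":-0.21,"ty":1.6,"tz":-0.47},{"fingers":3.5,"spin":0,"tx":-0.24,"ty":1.8,"tz":-0.58},{"fingers":3.5,"spin":0,"tx":-0.24,"ty":1.8,"tz":-0.58}]'

```text
t: 5.15
position: [505.7, 185.0, 33.4]
tcp_rot: [-2.068, -2.365, 0.001]
force: [-0.9, -1.7, 3.7]
gripper_width: 0.461
grip_force: 6.1
```

```bash
python3 - <<'E'
from h import *
S=snap('scene',237,205,50,37,8,'c4'); P=robot.get_state()['position']; print(P,proj(S,P))
E
```

```text
[505.6938826  184.96296796  33.34539204] [222.69351704 214.2865695 ]
```

View pics/c4.png

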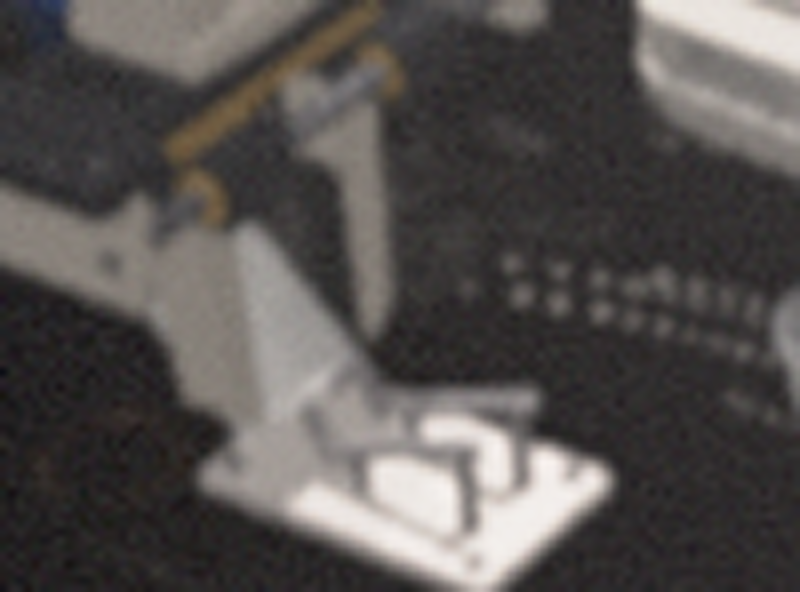

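Here the bright face runs from (250,230) to (370,370), and part of the tilt is hidden by the near finger. I lift clear and look again.

send_rows --rows '[{"fingers":3.5,"spin":0,"tx":0,"ty":0,"tz":0.5},{"fingers":3.5,"spin":0,"tx":0,"ty":0,"tz":1},{"fingers":3.5,"spin":0,"tx":0,"ty":0,"tz":1.6},{"fingers":3.5,"spin":0,"tx":0,"ty":0,"tz":3},{"fingers":3.5,"spin":0,"tx":0,"ty":0,"tz":5},{"fingers":3.5,"spin":0,"tx":0,"ty":0,"tz":8},{"fingers":3.5,"spin":4,"tx":0,"ty":-4,"tz":8},{"fingers":3.5,"spin":8,"tx":0,"ty":-8,"tz":8},{"fingers":3.5,"spin":9,"tx":0,"ty":-10,"tz":8},{"fingers":3.5,"spin":9,"tx":0,"ty":-10,"tz":8}]'

```text
t: 6.45
position: [506.3, 83.3, 114.5]
tcp_rot: [1.052, 2.959, 0.0]
force: [-1.0, 0.9, -0.3]
gripper_width: 0.462
grip_force: 6.0
```

```bash
python3 - <<'E'
from h import *
S=cam('scene'); s=robot.get_state(); P=s['position']; u,v=proj(S,P).astype(int); print(P,u,v,s['gripper_width'],s['force'])
snap('scene',u,v-8,42,35,9,'c5'); np.save('uv',(u,v))
print('uv in crop',((proj(S,P)-[u-42,v-43])*9).round(),'grasp',((proj(S,P+[0,0,19])-[u-42,v-43])*9).round())
E
```

```text
[506.29228133  83.95933525 114.44737701] 250 200 0.4601113832624299 [0.13387454 0.57025622 0.24445619]
uv in crop [382. 396.] grasp [375. 329.]
```

View pics/c5.png

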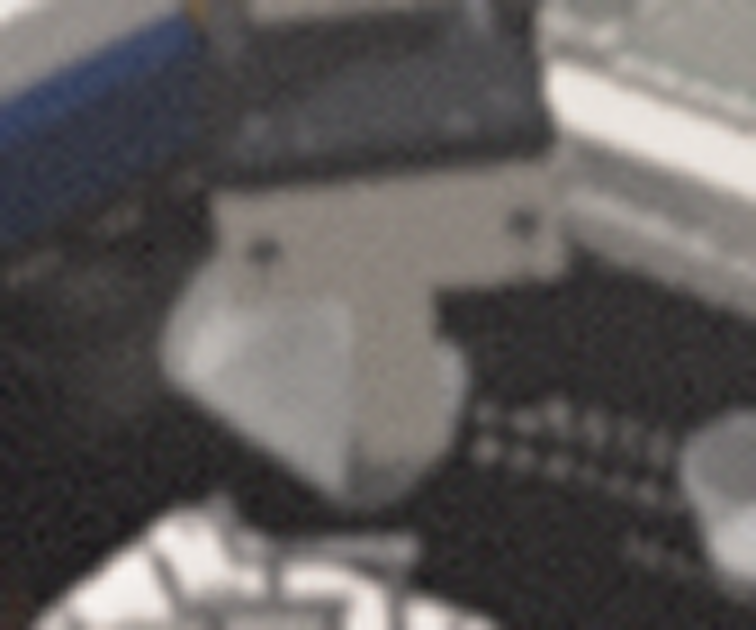

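Finger line and view now nearly coincide. The beaker's base end is at upper left (185,330) and its mouth edge at lower right (460,350)–(370,500), so it has turned about 45° past mouth-down. I will square the rim by lowering it onto clear bench, dragging slightly away from the mouth's lean while watching the force, and then regrip.

send_rows --rows '[{"fingers":3.5,"spin":0,"tx":-1.8,"ty":-3.7,"tz":0},{"fingers":3.5,"spin":0,"tx":-3.6,"ty":-7.4,"tz":-1},{"fingers":3.5,"spin":0,"tx":-3.6,"ty":-7.4,"tz":-4},{"fingers":3.5,"spin":0,"tx":-3.6,"ty":-7.4,"tz":-6.5},{"fingers":3.5,"spin":0,"tx":-3.6,"ty":-7.4,"tz":-7},{"fingers":3.5,"spin":0,"tx":-3.6,"ty":-7.4,"tz":-7}]'

```text
t: 7.3
position: [470.2, 11.1, 43.9]
tcp_rot: [1.06, 2.957, 0.0]
force: [-0.0, -0.9, -0.0]
gripper_width: 0.454
grip_force: 6.0
```

send_rows --rows '[{"fingers":3.5,"spin":0,"tx":0,"ty":0,"tz":-0.4},{"fingers":3.5,"spin":0,"tx":0,"ty":0,"tz":-0.8},{"fingers":3.5,"spin":0,"tx":0,"ty":0,"tz":-0.8}]'

```text
t: 7.68
position: [469.9, 10.9, 35.3]
tcp_rot: [-1.058, -2.958, 0.0]
force: [0.2, 0.7, -0.7]
gripper_width: 0.458
grip_force: 6.0
```

send_rows --rows '[{"fingers":3.5,"spin":0,"tx":0.1,"ty":-0.1,"tz":-0.2},{"fingers":3.5,"spin":0,"tx":0.1,"ty":-0.1,"tz":-0.4},{"fingers":3.5,"spin":0,"tx":0.1,"ty":-0.1,"tz":-0.4}]'

```text
t: 8.05
position: [470.7, 9.9, 31.1]
tcp_rot: [-1.058, -2.958, 0.0]
force: [-0.6, 0.3, -0.3]
gripper_width: 0.457
grip_force: 6.0
```

send_rows --rows '[{"fingers":3.5,"spin":0,"tx":0.15,"ty":-0.12,"tz":-0.2},{"fingers":3.5,"spin":0,"tx":0.3,"ty":-0.24,"tz":-0.4},{"fingers":3.5,"spin":0,"tx":0.3,"ty":-0.24,"tz":-0.4}]'

```text
t: 8.43
position: [473.9, 7.4, 27.1]
tcp_rot: [-1.058, -2.958, 0.0]
force: [-0.2, 0.3, -0.5]
gripper_width: 0.457
grip_force: 6.0
```

send_rows --rows '[{"fingers":3.5,"spin":0,"tx":0.15,"ty":-0.12,"tz":-0.2},{"fingers":3.5,"spin":0,"tx":0.3,"ty":-0.24,"tz":-0.4},{"fingers":3.5,"spin":0,"tx":0.3,"ty":-0.24,"tz":-0.4}]'

```text
t: 8.8
position: [477.6, 4.8, 23.7]
tcp_rot: [1.058, 2.957, 0.0]
force: [1.4, -0.9, 3.0]
gripper_width: 0.459
grip_force: 6.2
```

```bash
python3 - <<'E'
from h import *
S=cam('scene');T=cam('top'); s=robot.get_state(); P=s['position']; print(P,s['force'])
def cr(C,w,h,k):
    u,v=proj(C,P+[0,0,10]).round().astype(int); print(((proj(C,P)-[u-w,v-h])*k).round()); return cv2.resize(C[0][v-h:v+h,u-w:u+w],None,fx=k,fy=k,interpolation=cv2.INTER_CUBIC)
cv2.imwrite('pics/c6.png',np.hstack([cr(S,30,35,8),cr(T,20,35,8)]))
E
```

```text
[477.49810957   4.94760325  23.75621748] [ 0.83394578 -1.3916099   3.53525171]
[240. 308.]
[164. 285.]
```

View pics/c6.png

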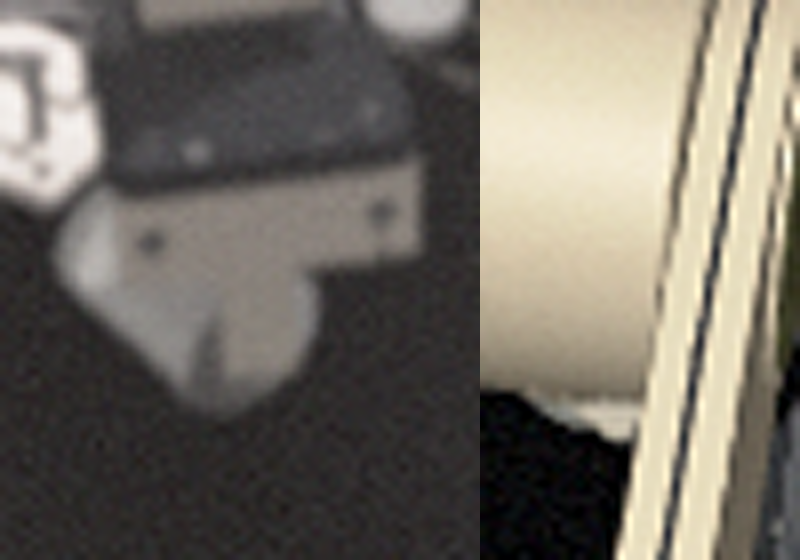

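Contact is made (3.5 N). The base is at left (75,245), the lower edge runs to (200,405), and the mouth leans to lower right with the beaker held near its rim. Pressing down now rights it, so I continue.

send_rows --rows '[{"fingers":3.5,"spin":0,"tx":0.12,"ty":-0.1,"tz":-0.15},{"fingers":3.5,"spin":0,"tx":0.25,"ty":-0.2,"tz":-0.3},{"fingers":3.5,"spin":0,"tx":0.37,"ty":-0.3,"tz":-0.45},{"fingers":3.5,"spin":0,"tx":0.37,"ty":-0.3,"tz":-0.45}]'

```text
t: 9.4
position: [480.1, 2.1, 18.3]
tcp_rot: [-1.058, -2.957, 0.0]
force: [0.2, -0.8, 0.9]
gripper_width: 0.461
grip_force: 6.0
```

send_rows --rows '[{"fingers":3.5,"spin":0,"tx":0.12,"ty":-0.1,"tz":-0.15},{"fingers":3.5,"spin":0,"tx":0.25,"ty":-0.2,"tz":-0.3},{"fingers":3.5,"spin":0,"tx":0.37,"ty":-0.3,"tz":-0.4},{"fingers":3.5,"spin":0,"tx":0.37,"ty":-0.3,"tz":-0.4}]'

```text
t: 9.9
position: [484.3, -1.0, 14.7]
tcp_rot: [-1.058, -2.958, 0.0]
force: [-0.7, -0.2, -0.0]
gripper_width: 0.458
grip_force: 6.0
```

```bash
python3 - <<'E'
from h import *
S=cam('scene');s=robot.get_state(); P=s['position']; print(P,s['force'])
w,h,k=50,37,8
u,v=proj(S,P+[0,0,10]).round().astype(int); print(((proj(S,P)-[u-w,v-h])*k).round())
cv2.imwrite('pics/c7.png',cv2.resize(S[0][v-h:v+h,u-w:u+w],None,fx=k,fy=k,interpolation=cv2.INTER_CUBIC))
E
```

```text
[484.23490743  -0.94638207  14.73028728] [0.53773755 0.02900276 0.13996847]
[404. 322.]
```

send_rows --rows '[{"fingers":3.5,"spin":0,"tx":0.1,"ty":-0.1,"tz":-0.15},{"fingers":3.5,"spin":0,"tx":0.2,"ty":-0.15,"tz":-0.3},{"fingers":3.5,"spin":0,"tx":0.2,"ty":-0.15,"tz":-0.3}]'

```text
t: 10.32
position: [486.5, -2.5, 12.0]
tcp_rot: [1.058, 2.958, -0.0]
force: [-0.5, -1.0, 2.9]
gripper_width: 0.455
grip_force: 5.9
```

send_rows --rows '[{"fingers":3.5,"spin":0,"tx":0,"ty":0,"tz":-0.15},{"fingers":3.5,"spin":0,"tx":0,"ty":0,"tz":-0.3},{"fingers":3.5,"spin":0,"tx":0,"ty":0,"tz":-0.3}]'

```text
t: 10.7
position: [487.5, -3.1, 9.8]
tcp_rot: [1.057, 2.956, -0.001]
force: [-0.5, -2.6, 6.9]
gripper_width: 0.455
grip_force: 6.2
```

```bash
python3 - <<'E'
from h import *
S=cam('scene');s=robot.get_state(); P=s['position']; print(P,s['force'])
w,h,k=50,37,8
u,v=proj(S,P+[0,0,10]).round().astype(int); print(((proj(S,P)-[u-w,v-h])*k).round())
cv2.imwrite('pics/c7.png',cv2.resize(S[0][v-h:v+h,u-w:u+w],None,fx=k,fy=k,interpolation=cv2.INTER_CUBIC))
E
```

```text
[487.47929531  -3.11434709   9.87978432] [-0.52768901 -3.4136822   6.65099616]
[403. 325.]
```

View pics/c7.png

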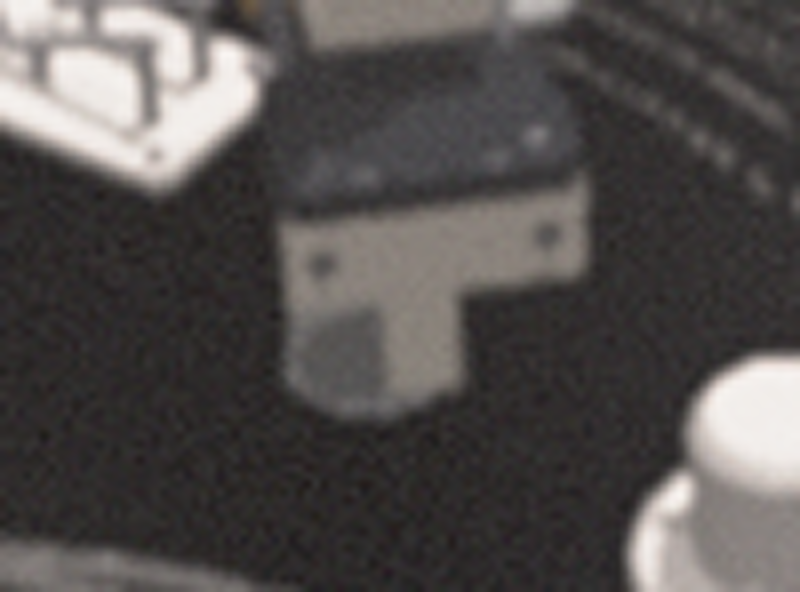

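The beaker stands mouth down on the bench: rim arc from (285,380) through (370,415) to (460,395), sides upright. It sits about 8 mm off the finger centre towards image left. I release, centre on it and regrip.

send_rows --rows '[{"fingers":3.5,"spin":0,"tx":0,"ty":0,"tz":0.2},{"fingers":5,"spin":0,"tx":0,"ty":0,"tz":0.3},{"fingers":6.5,"spin":0,"tx":0,"ty":0,"tz":0.4},{"fingers":6.5,"spin":0,"tx":0,"ty":0,"tz":0.4},{"fingers":6.5,"spin":0,"tx":-0.3,"ty":0.25,"tz":0.4},{"fingers":6.5,"spin":0,"tx":-0.6,"ty":0.5,"tz":0.4},{"fingers":6.5,"spin":0,"tx":-0.6,"ty":0.5,"tz":0.4}]'

```text
t: 11.62
position: [479.9, 2.9, 12.7]
tcp_rot: [-1.058, -2.958, 0.0]
force: [0.1, -0.2, 0.3]
gripper_width: 0.7
grip_force: 0.0
```

send_rows --rows '[{"fingers":5,"spin":0,"tx":0,"ty":0,"tz":0},{"fingers":4.2,"spin":0,"tx":0,"ty":0,"tz":0},{"fingers":3.5,"spin":0,"tx":0,"ty":0,"tz":0},{"fingers":3.5,"spin":0,"tx":0,"ty":0,"tz":0},{"fingers":3.5,"spin":0,"tx":0,"ty":0,"tz":0},{"fingers":3.5,"spin":0,"tx":0,"ty":0,"tz":0},{"fingers":3.5,"spin":0,"tx":0,"ty":0,"tz":0}]' --squeeze 10

```text
t: 12.5
position: [480.4, 2.5, 12.9]
tcp_rot: [1.058, 2.958, -0.0]
force: [-0.1, 0.8, -0.3]
gripper_width: 0.461
grip_force: 10.0
```

send_rows --rows '[{"fingers":3.5,"spin":0,"tx":0,"ty":0,"tz":1},{"fingers":3.5,"spin":0,"tx":0,"ty":0,"tz":3},{"fingers":3.5,"spin":0,"tx":0,"ty":0,"tz":6},{"fingers":3.5,"spin":0,"tx":0,"ty":0,"tz":9},{"fingers":3.5,"spin":0,"tx":0,"ty":-4,"tz":10},{"fingers":3.5,"spin":0,"tx":0,"ty":-8,"tz":10},{"fingers":3.5,"spin":0,"tx":0,"ty":-8,"tz":10}]'

```text
t: 13.38
position: [480.5, -79.6, 113.8]
tcp_rot: [1.062, 2.955, -0.001]
force: [-0.1, 0.6, -1.4]
gripper_width: 0.461
grip_force: 10.0
```

```bash
python3 - <<'E'
from h import *
S=cam('scene');s=robot.get_state(); P=s['position']; print(P,s['force'],s['gripper_width'])
w,h,k=50,37,8
u,v=proj(S,P).round().astype(int); print(((proj(S,P)-[u-w,v-h])*k).round())
for z in(-12,44):print(z,((proj(S,P+[0,0,z])-[u-w,v-h])*k).round())
cv2.imwrite('pics/c8.png',cv2.resize(S[0][v-h:v+h,u-w:u+w],None,fx=k,fy=k,interpolation=cv2.INTER_CUBIC))
E
```

```text
[480.37360054 -78.28790428 113.47386304] [-0.47981225 -0.2050577  -0.97302422] 0.4610095493644865
[403. 300.]
-12 [404. 338.]
44 [397. 154.]
```

View pics/c8.png

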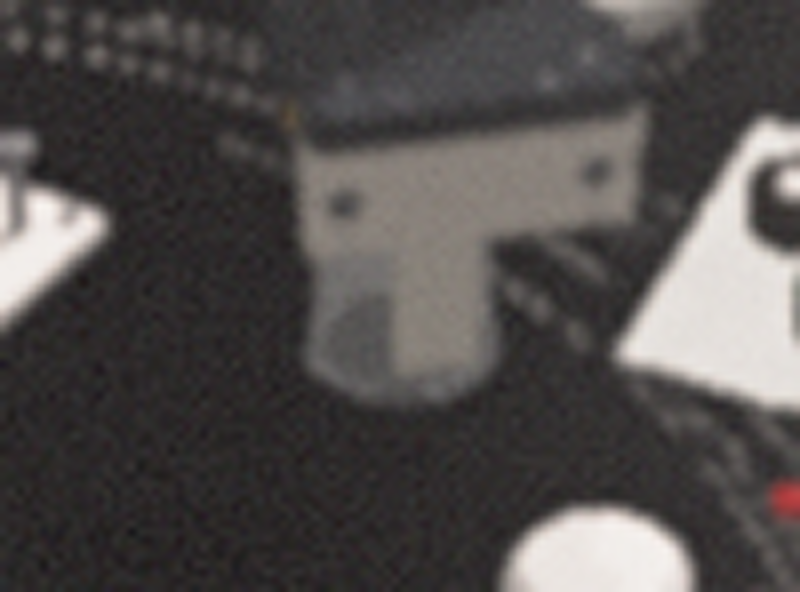

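The beaker hangs mouth down and upright: rim centre at about (402,360), in line with the TCP column at 403. On to the slim peg.

send_rows --rows '[{"fingers":3.5,"spin":0,"tx":0.6,"ty":-5,"tz":0},{"fingers":3.5,"spin":0,"tx":1.3,"ty":-10,"tz":0},{"fingers":3.5,"spin":0,"tx":1.9,"ty":-15,"tz":0},{"fingers":3.5,"spin":0,"tx":2.5,"ty":-20,"tz":0},{"fingers":3.5,"spin":0,"tx":2.8,"ty":-23,"tz":0},{"fingers":3.5,"spin":0,"tx":2.8,"ty":-23.9,"tz":0},{"fingers":3.5,"spin":0,"tx":2.8,"ty":-23.9,"tz":0},{"fingers":3.5,"spin":0,"tx":2.8,"ty":-23.9,"tz":-2},{"fingers":3.5,"spin":0,"tx":2.8,"ty":-23.9,"tz":-2.5},{"fingers":3.5,"spin":0,"tx":2.8,"ty":-23.9,"tz":-2.5}]'

```text
t: 14.68
position: [507.7, -315.1, 86.5]
tcp_rot: [-1.056, -2.956, -0.001]
force: [0.6, 0.3, 0.5]
gripper_width: 0.464
grip_force: 10.0
```

```bash
python3 - <<'E'
from h import *
S=cam('scene');s=robot.get_state(); P=s['position']; print(P,s['force'],s['gripper_width'])
w,h,k=50,37,8
u,v=proj(S,P-[0,0,20]).round().astype(int)
for q in(P,P-[0,0,12.7],(508.5,-317.5,57),(508.5,-317.5,18)):print(((proj(S,q)-[u-w,v-h])*k).round())
cv2.imwrite('pics/c9.png',cv2.resize(S[0][v-h:v+h,u-w:u+w],None,fx=k,fy=k,interpolation=cv2.INTER_CUBIC))
E
```

```text
[ 508.09677523 -315.65953707   87.30543973] [ 0.51836627  0.56590453 -0.83620964] 0.4654753964344541
[407. 234.]
[401. 275.]
[400. 332.]
[382. 449.]
```

View pics/c9.png

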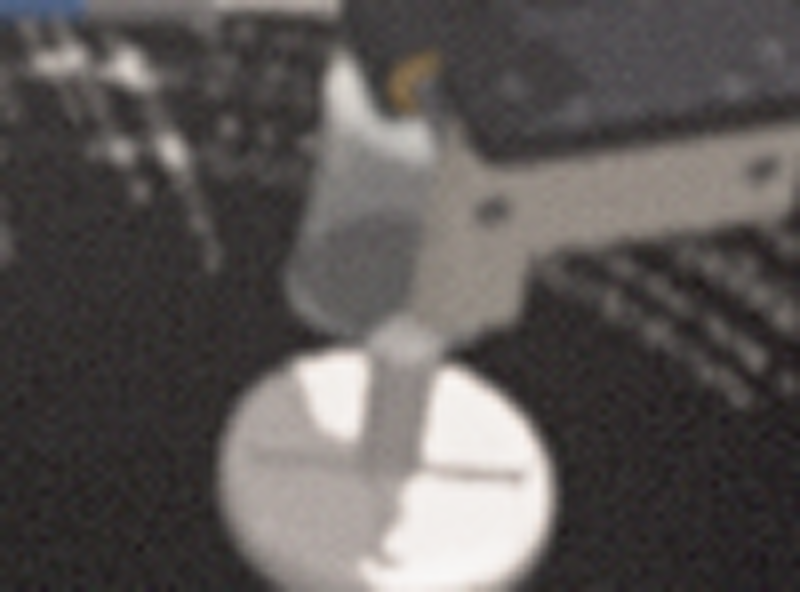

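The rim is centred at about x=402, over the peg tip at (403,335), which matches the prediction. I lower it, checking the force.

send_rows --rows '[{"fingers":3.5,"spin":0,"tx":0,"ty":-0.15,"tz":-0.5},{"fingers":3.5,"spin":0,"tx":0,"ty":-0.15,"tz":-1.2},{"fingers":3.5,"spin":0,"tx":0,"ty":-0.15,"tz":-2},{"fingers":3.5,"spin":0,"tx":0,"ty":-0.15,"tz":-3},{"fingers":3.5,"spin":0,"tx":0,"ty":-0.15,"tz":-4},{"fingers":3.5,"spin":0,"tx":0,"ty":-0.15,"tz":-5},{"fingers":3.5,"spin":0,"tx":0,"ty":-0.15,"tz":-5.3},{"fingers":3.5,"spin":0,"tx":0,"ty":-0.15,"tz":-5.3}]'

```text
t: 15.72
position: [508.2, -317.8, 34.6]
tcp_rot: [-1.058, -2.958, -0.0]
force: [0.1, -0.3, -0.9]
gripper_width: 0.463
grip_force: 10.0
```

send_rows --rows '[{"fingers":3.5,"spin":0,"tx":0,"ty":0,"tz":-0.1},{"fingers":3.5,"spin":0,"tx":0,"ty":0,"tz":-0.2},{"fingers":3.5,"spin":0,"tx":0,"ty":0,"tz":-0.3},{"fingers":3.5,"spin":0,"tx":0,"ty":0,"tz":-0.3},{"fingers":3.5,"spin":0,"tx":0,"ty":0,"tz":-0.3}]'

```text
t: 16.35
position: [508.3, -317.9, 31.9]
tcp_rot: [1.058, 2.958, -0.0]
force: [-0.4, -0.1, -0.4]
gripper_width: 0.46
grip_force: 10.0
```

send_rows --rows '[{"fingers":3.5,"spin":0,"tx":0,"ty":0,"tz":-0.1},{"fingers":3.5,"spin":0,"tx":0,"ty":0,"tz":-0.15},{"fingers":3.5,"spin":0,"tx":0,"ty":0,"tz":-0.15},{"fingers":3.5,"spin":0,"tx":0,"ty":0,"tz":-0.15}]'

```text
t: 16.85
position: [508.4, -318.0, 30.5]
tcp_rot: [1.058, 2.958, -0.0]
force: [-0.6, 0.3, 1.5]
gripper_width: 0.46
grip_force: 10.0
```

send_rows --rows '[{"fingers":3.5,"spin":0,"tx":0,"ty":0,"tz":-0.05},{"fingers":3.5,"spin":0,"tx":0,"ty":0,"tz":-0.1},{"fingers":3.5,"spin":0,"tx":0,"ty":0,"tz":-0.1}]'

```text
t: 17.23
position: [508.6, -318.1, 30.2]
tcp_rot: [1.058, 2.958, -0.0]
force: [-2.9, 1.5, 7.6]
gripper_width: 0.462
grip_force: 10.2
```

Seated at the expected height (rim about 18 mm) with 7.6 N. I release and retreat.

send_rows --rows '[{"fingers":4.5,"spin":0,"tx":0,"ty":0,"tz":0.1},{"fingers":5.5,"spin":0,"tx":0,"ty":0,"tz":0.1},{"fingers":7,"spin":0,"tx":0,"ty":0,"tz":0.1},{"fingers":8,"spin":0,"tx":0,"ty":0,"tz":0.1},{"fingers":8,"spin":0,"tx":0,"ty":0,"tz":0.1},{"fingers":8,"spin":0,"tx":0,"ty":0,"tz":1},{"fingers":8,"spin":0,"tx":0,"ty":0,"tz":3},{"fingers":8,"spin":0,"tx":0,"ty":0,"tz":7},{"fingers":8,"spin":0,"tx":0,"ty":0,"tz":12},{"fingers":8,"spin":0,"tx":0,"ty":0,"tz":15}]'

```text
t: 18.48
position: [509.6, -318.9, 184.7]
tcp_rot: [1.056, 2.953, -0.003]
force: [0.1, 0.4, -0.0]
gripper_width: 0.859
grip_force: 0.0
```

send_rows --rows '[{"fingers":8,"spin":0,"tx":0,"ty":5,"tz":2},{"fingers":8,"spin":0,"tx":0,"ty":10,"tz":2},{"fingers":8,"spin":0,"tx":0,"ty":15,"tz":2},{"fingers":8,"spin":0,"tx":0,"ty":20,"tz":2},{"fingers":8,"spin":0,"tx":0,"ty":20,"tz":2},{"fingers":8,"spin":0,"tx":0,"ty":20,"tz":2}]'

```text
t: 19.23
position: [508.7, -118.4, 200.7]
tcp_rot: [1.056, 2.956, -0.001]
force: [0.5, -0.1, 0.1]
gripper_width: 0.863
grip_force: 0.0
```

```bash
python3 - <<'E'
from h import *
S=cam('scene');T=cam('top')
def cr(C,u,v,w,h,k): return cv2.resize(C[0][v-h:v+h,u-w:u+w],None,fx=k,fy=k,interpolation=cv2.INTER_CUBIC)
cv2.imwrite('pics/c10.png',np.hstack([cr(S,410,308,25,34,8),cr(T,407,252,25,34,8)]))
E
```

```text
(no output)
```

View pics/c10.png

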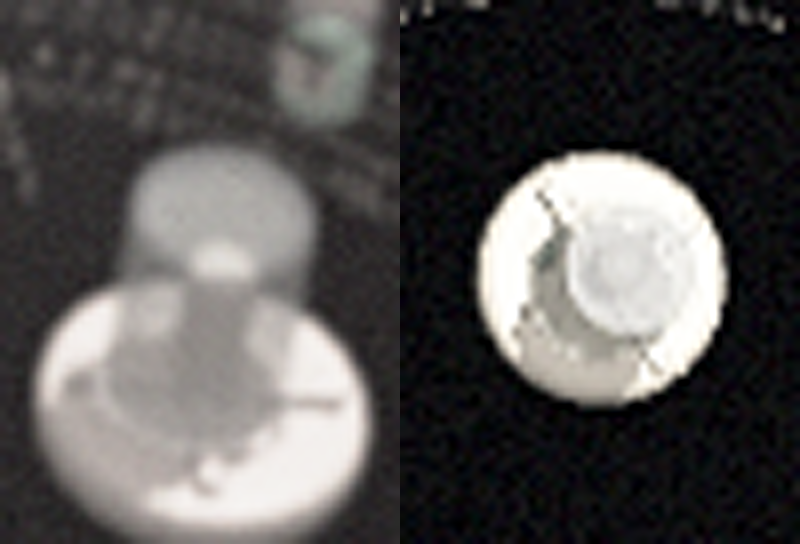

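The beaker stands mouth down over the slim peg. In the left half the base is at (225,205), the peg shows inside at (220,270) and the rim lies on the ribs around (190,430). The gripper is clear, so I hand in.

```bash
python3 -c "
from workcell import robot
print(robot.sign_off())"
```

```text
the job is handed in; nothing more can be done
None
```

The beaker is mouth down over the slim white peg with its rim on the ribs, set down by the gripper and released; the job is handed in at about 19 s. I turned it mouth-down by pivoting it against the cradle stops, then stood it on the bench to square it and regrip.

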